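Offer a half-turned spindle up between the lathe centres

ROBOT

A 6-joint arm with a two-finger parallel gripper is mounted at the origin on the work surface. World frame = base frame: x ahead of the robot, y to its left, z up, the work surface at z = 0. Lengths are in m, angles in rad, forces in N, time in s.
With the tool pointing down it reaches from about 0.35 to 0.875 m from the base axis. Payload 4.2 kg.
Tool frame: the origin (TCP) lies between the finger pads; the fingertips stand 25 mm ahead of it and the grasp point (between the pads) lies 6 mm ahead of it (ctrl.tips_ahead is the distance from the TCP to the fingertips, in m); z points along the fingers, y is the line along which they close (so a half turn about z gives the same grasp; the last joint's range is limited). The gripper opens to 85 mm and grips with 20 to 120 N. Pads are 22 mm wide; open, the fingers measure 114 mm over their backs; the gripper's body (76 mm by 85 mm) begins 54 mm behind the grasp point. The pads swing forward as they close: fully open they stand 13 mm farther back than shut.
Start: joints at [-0.94, 0.385, 0.008, 0, -1.194, -0.259], TCP at [0.227, -0.582, 0.256] pointing down, gripper open.
Joint ranges: [-3.14, 3.14], [-1.21, 2.06], [-1.07, 1.41], [-3.16, 2.05], [-2.99, -0.16], [-3.1, 3.1]. Speed limits (rad/s): [2.79, 2.79, 3.14, 3.14, 3.14, 3.14].

INTERFACE

Orientations are given as a 3x3 rotation matrix whose columns are the frame's x, y, z axes.
In Python, from station import ctrl gives the robot as it stands.
- The arm moves only by the tool jog_arm, never from a script. Its argument "motion" is a list of rows, each a list of 3 entries, a list of its own where there are three numbers: the shift along the tool's x, y, z in m, then the turn, a rotation vector about the tool's x, y, z in rad, then the opening, from 0 (shut) to 1 (fully open). A call has 1 to 12 rows; each row shifts and turns the commanded pose from where the row before left it, along the tool's axes as they then stand; what a row does not reach is not made up. A row lasts 1/12 s, in which the tool goes at most 41.7 mm and 7.16 degrees, less where a joint would pass 70% of its speed; a pose out of reach is approached as far as the arm can. A call with a gripper value outside its range is refused whole. The fingers move at their own pace and stop on an object; "squeeze" is the grip in N (left out, the last holds). Time passes only in rows, so rows that do not move let the fingers close. It gives the time, the measured TCP pose, the force, the opening and the grip force at its end, in the units of the state.
- ctrl.get_obs(): the state, without advancing time (a new reading comes with each control period).
- ctrl.get_image(name): name is "scene" or "side" or "wrist"; returns (picture, depth): 384x512x3 uint8, red, green, blue; 384x512 float32, m along the optical axis (not along the pixel's ray), 0 where there is no reading.
- ctrl.get_calibration(name): a dict with "camera_matrix" (3x3 intrinsics, pixels), "origin" and "rotation" of the camera in the world. Camera axes: x right, y up, looking along -z (the intrinsics and any distortion apply to the point x, -y, -z); pixel columns grow to the right and rows downward; lengths in m; the calibration is good to about 2 mm. A picture is of the moment at which its call begins: read the wrist's pose just before it. get_calibration takes no time and is no camera call; for the wrist camera it gives the pose at the moment of the call.
- ctrl.hand_in(): hands the job in; it is judged then, once.
The state is a dict: "time": time; "joints": joint angles; "dq": joint speeds; "tau": joint torques, N m; "position": TCP position; "orientation": TCP orientation; "force": force on the tool from outside, world axes, zero at the start; "torque": the same for the moment, N m; "gripper_width": finger opening in m; "grasp_force": force on a finger pad.
Only numpy, scipy, OpenCV 4.12 (cv2) and the standard library are available. Lean on these libraries where they do the work, as an engineer would, in place of code of your own. Each camera call takes 0.05 s, during which the arm holds its last target. There are 200 camera calls.

TASK

Pick up the half-turned spindle, carry it over the tool rest to the lathe and hold it level on the line between the two centres, fat plain end towards the headstock, with about a centimetre of air between that end and the drive centre's point, so that I can wind the tailstock in. Finish while still holding it there, still and touching nothing but your gripper. Do not bump the lathe with spindle or arm, and leave the other things on the bench as they are.

Things in the scene. Friction and masses are not known exactly. Their poses are not given: they have to be found in the camera images.
- spindle: Half-turned spindle of pale wood, 174 mm long, 0.12 to 0.2 kg, lying on the bench: square pommel in the middle (42 x 42 mm, 64 mm long), a fat plain round end towards +x, a slim beaded end towards -x. Origin at the pommel's centre on the long axis, 21 mm above the bench at the start and within 6 mm of the centre of mass; x along the length to the fat end, z up at the start.
- drive_end (a point): Centre of the spindle's fat end face (the drive end), 78 mm from the spindle's origin along its +x. This end is 46 mm long, 38 mm in diameter, with a dark burnt line near its tip and a dark cross of old spur marks on its face.
- tail_end (a point): Centre of the spindle's slim end face (the tail end), 96 mm from the spindle's origin along its -x. This end is 64 mm long, at most 36 mm in diameter, 22 mm at the tip.
- lathe: Green bench-top wood lathe, fixed, about 750 mm long. Origin at bench level under the centre line, near mid length; y along the centre line to the headstock, -x to its front (robot and tool-rest side), z up. Centre line at x = 0, 185 mm above the bench. Bed: two steel ways, together 98 mm wide, tops 80 mm above the bench.
- drive_tip (a point): Point of the four-pronged drive centre (25 mm diameter), on the centre line at lathe y = 76 mm; axes as the lathe's. Prongs end 3 mm behind the point. Behind it the spindle nose, 31 mm diameter, then from 59 mm behind the point the headstock, 115 mm wide, its top 248 mm above the bench, with a small knob up to 272 mm.
- tail_tip (a point): Point of the tailstock's live centre (60 degree cone), on the centre line, 204 to 264 mm from the drive point; clamped. The tailstock casting (54 mm wide, 105 mm long) begins 85 mm behind it, with a lock lever up to 244 mm above the bench and a handwheel of 114 mm diameter behind.
- rest_top (a point): Middle of the top edge of the tool rest, a dark steel bar 150 mm long, 12 mm thick, parallel to the centre line, 108 mm in front of it, top 180 mm above the bench; its green banjo lies across the bed and reaches 170 mm in front of the centre line, 115 mm high. Clamped; its place along the bed varies.
- figure: Bystander: turned wooden figure with a dark hat, 147 mm tall, 84 mm base diameter. Origin: centre of the underside.
- glue_bottle: Bystander: white glue bottle with a blue nozzle, 185 mm tall, 64 mm diameter. Origin: centre of the underside.
- chuck: Bystander: four-jaw scroll chuck standing jaws up, 75 mm tall, 94 mm diameter. Origin: centre of the underside.
- wax_tin: Bystander: round wax tin, 50 mm tall, 84 mm diameter. Origin: centre of the underside.
- bowl: Bystander: small wooden bowl, 55 mm tall, 140 mm diameter. Origin: centre of the underside.
- sanding_block: Bystander: cork sanding block, 110 x 65 x 30 mm. Origin: centre of the underside.
- calipers: Bystander: steel outside calipers lying flat, about 150 x 120 mm, 12 mm high. Origin: underside of the pivot.
There are look-alikes about, which are no part of the job. Leave any purple or red look-alike of the spindle alone.

How it is judged:
At the end, for the whole second after the job is handed in: Held still by the gripper alone, touching no part of the lathe; centre of the fat drive-end face 3 to 20 mm short of the drive point along the centre line and within 5 mm of that line sideways and in height; centre of the tail-end face within 6 mm of the line likewise (y of drive_end in the frame of drive_tip between -0.02 and -0.003 m and x of drive_end in the frame of drive_tip between -0.005 and 0.005 m and z of drive_end in the frame of drive_tip between -0.005 and 0.005 m and x of tail_end in the frame of drive_tip between -0.006 and 0.006 m and z of tail_end in the frame of drive_tip between -0.006 and 0.006 m and y of tail_end in the frame of drive_tip below -0.15 m and contact force between spindle and the fingers above 2 N and contact force between spindle and lathe below 0.2 N and linear speed of spindle below 0.02 m/s and angular speed of spindle below 0.15 rad/s); the arm keeps its last pose, push and grip.
It fails at once if the spindle bumps the lathe (over 3 N) (contact force between spindle and lathe above 3 N).
It fails at once if the arm or gripper bumps the lathe (over 5 N) (contact force between any of the arm, the fingers and lathe above 5 N).
It fails at once if another thing on the bench is shifted by more than 15 mm or tipped (distance of any of figure, glue_bottle, chuck, wax_tin, bowl, sanding_block, calipers from where it was at the start of the episode above 0.015 m or angle between any of figure, glue_bottle's own z axis and vertical above 0.3 rad).
It also fails if it takes over 42 s, if anything falls off the work surface, if the arm or the gripper's body presses on something with over 40 N, if the wrist force passes 120 N, or if a joint passes its speed limit or range.

## Working session

There is one attempt and no reset: what is moved stays moved. The work goes in short steps, Python scripts to look and compute and a tool call to move; the robot and the scene stay as the last step left them, time stands still between calls to the robot, and variables do not carry over. Pictures are saved under pics/ and viewed, at most 10 in all, crops included, and the job is handed in when it is done.

Besides the shell and the picture viewer there is one more tool, called after ">>>" in YAML: its name, and indented under it one key for each argument. jog_arm: Moves the arm, as the interface text tells. Its arguments: {"type":"object","properties":{"motion":{"type":"array"},"squeeze":{"type":"number"}},"required":["motion"]}

```bash
mkdir -p pics; cat > h.py <<'E'
import numpy as np, cv2
from station import ctrl
def grab(n,save=None):
    c=ctrl.get_calibration(n); im,d=ctrl.get_image(n)
    if save: cv2.imwrite('pics/'+save,im[:,:,::-1])
    return im,d,c
def pts(d,c):
    K=c['camera_matrix'];v,u=np.mgrid[:d.shape[0],:d.shape[1]]
    p=np.stack([(u-K[0][2])/K[0][0]*d,-(v-K[1][2])/K[1][1]*d,-d],-1)
    w=p@np.array(c['rotation']).T+np.array(c['origin']); w[d==0]=np.nan
    return w
E
python3 - <<'E'
from h import *
o=ctrl.get_obs();print(o['time'],o['position'],np.round(o['orientation'],3))
for n in('scene','side'):
    im,d,c=grab(n); np.savez(n,im=im,d=d,w=pts(d,c)); print(n,c['camera_matrix'],c['origin'],c.keys(),c['rotation'])
    np.savez(n,im=im,w=pts(d,c)); cv2.imwrite(f'pics/{n}.png',cv2.resize(im[:,:,::-1],(800,600)))
E
```

```text
0.0 [ 0.22692484 -0.58177556  0.25520149] [[-0.932 -0.363 -0.001]
 [-0.363  0.932  0.002]
 [ 0.     0.002 -1.   ]]
scene [[374.44197003   0.         248.14193468]
 [  0.         374.44197003 193.47973366]
 [  0.           0.           1.        ]] [1.2526111  0.66304961 1.37047272] dict_keys(['camera_matrix', 'origin', 'rotation']) [[-0.70085663 -0.56138982  0.44004711]
 [ 0.71329127 -0.5481768   0.43671244]
 [-0.0039423   0.61995457  0.7846278 ]]
side [[379.60443989   0.         255.36227512]
 [  0.         379.60443989 185.91733075]
 [  0.           0.           1.        ]] [ 0.15775945 -1.22613602  0.88503877] dict_keys(['camera_matrix', 'origin', 'rotation']) [[ 0.94531217  0.18066663 -0.27155934]
 [-0.32571259  0.47895424 -0.81517737]
 [-0.01721085  0.85904738  0.51160667]]
```

View pics/scene.png

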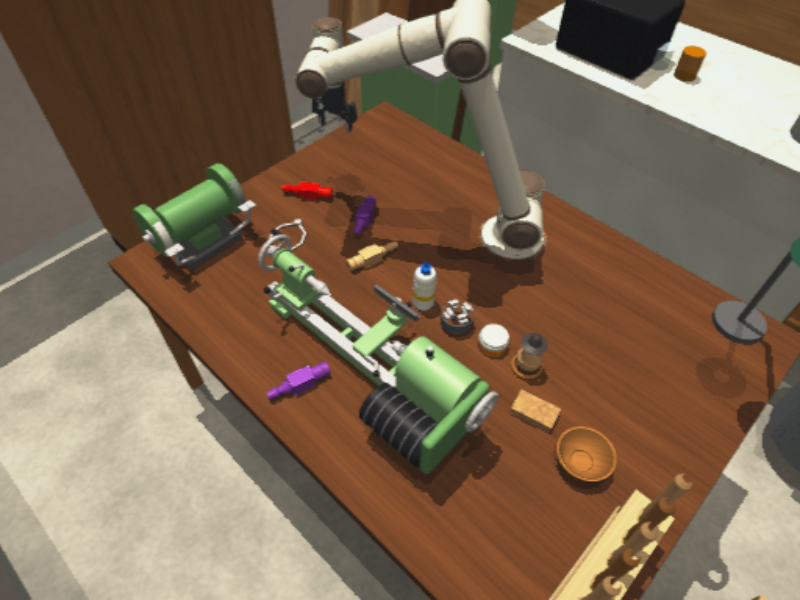

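View pics/side.png

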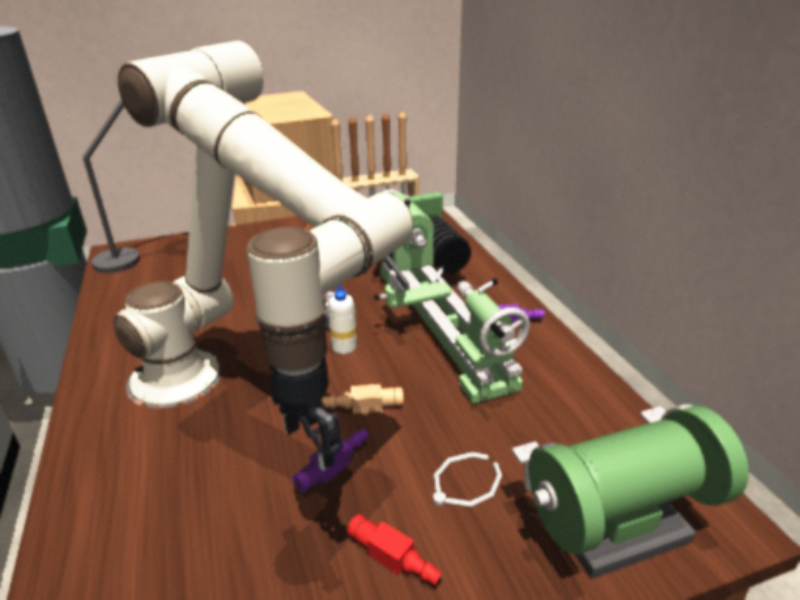

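Candidates (800x600 scene): pale wood piece at (372,257); purple at (365,215) and (300,380); red at (307,191). The pale one is my choice. I'll take a close crop of it and the lathe, and measure.

```bash
python3 - <<'E'
from h import *
S=np.load('scene.npz');T=np.load('side.npz')
a=cv2.resize(S['im'][135:325,160:330,::-1],None,fx=3.1,fy=3.1,interpolation=cv2.INTER_CUBIC)
b=cv2.resize(T['im'][225:285,195:275,::-1],(270,202),interpolation=cv2.INTER_CUBIC)
cv=np.zeros((590,800,3),np.uint8);cv[:a.shape[0],:a.shape[1]]=a;cv[:202,530:]=b[:,:270]
cv2.imwrite('pics/crop1.png',cv)
for n,D,(u,v) in(('scene',S,(238,164)),('side',T,(234,256))):
    im,w=D['im'],D['w'];hsv=cv2.cvtColor(im,cv2.COLOR_RGB2HSV)
    m=(hsv[...,0]>8)&(hsv[...,0]<28)&(hsv[...,2]>120)&(w[...,2]>0.004)&(w[...,2]<0.06)
    k,l=cv2.connectedComponents(m.astype(np.uint8));m=l==l[v,u]
    p=w[m];print(n,l[v,u],len(p),p.min(0),p.max(0))
    q=p[:,:2];c=q.mean(0);e=np.linalg.svd(q-c,full_matrices=False)[2][0];t=(q-c)@e
    print(c,e,t.min(),t.max(),c+e*t.min(),c+e*t.max())
    # green lathe / steel
    g=(hsv[...,0]>40)&(hsv[...,0]<75)&(hsv[...,1]>60)
    r=g&(w[...,0]>0.3)&(w[...,1]>-0.45)&(w[...,1]<.4)&(w[...,2]>.2)
    if r.any(): print('hs', w[r].min(0),w[r].max(0))
    s=(abs(w[...,2]-.08)<.004)&(w[...,0]>.3)&(hsv[...,1]<60)
    q=w[s][:,:2];c=np.median(q,0);e=np.linalg.svd(q-c,full_matrices=False)[2][0];n_=np.array([-e[1],e[0]]);
    print('ways',s.sum(),c,e,np.percentile((q-c)@e,[1,99]),np.percentile((q-c)@n_,[0,2,98,100]))
E
```

```text
scene 0 188042 [nan nan nan] [nan nan nan]Traceback (most recent call last):
  File "<stdin>", line 12, in <module>
    u, s, vh = gufunc(a, signature=signature)
               ~~~~~~^^^^^^^^^^^^^^^^^^^^^^^^
    raise LinAlgError("SVD did not converge")
numpy.linalg.LinAlgError: SVD did not converge
```

View pics/crop1.png

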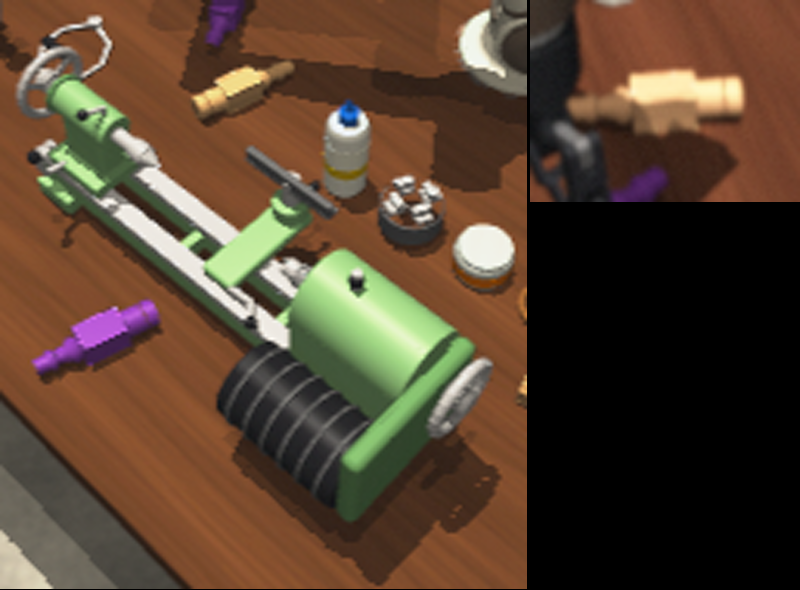

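The crop confirms it: a pale piece with square pommel, burnt line and fat end at native (226,168), slim beaded end at (253,157). The lathe headstock is towards the lower right.

```bash
python3 - <<'E'
from h import *
S=np.load('scene.npz');T=np.load('side.npz')
for n,D,(u,v) in(('scene',S,(237,165)),('side',T,(237,256))):
    im,w=D['im'],D['w'];hsv=cv2.cvtColor(im,cv2.COLOR_RGB2HSV)
    print(n,w[v,u],hsv[v,u],w[v-2:v+3,u,2])
    m=(w[...,2]>0.008)&(w[...,2]<0.06)&(hsv[...,0]<30)
    k,l=cv2.connectedComponents(m.astype(np.uint8));m=l==l[v,u];print(l[v,u],m.sum())
    if l[v,u]:
        p=w[m];print(p.min(0),p.max(0))
        q=p[:,:2];c=q.mean(0);e=np.linalg.svd(q-c,full_matrices=False)[2][0];t=(q-c)@e
        print(c,e,c+e*t.min(),c+e*t.max(),np.ptp(t))
    with np.errstate(all='ignore'):
        R=(w[...,0]>.3)&(w[...,1]>-.5)&(w[...,1]<.45)
        for z0,z1 in((.074,.086),(.175,.186),(.235,.262)):
            s=R&(w[...,2]>z0)&(w[...,2]<z1);q=w[s][:,:2]
            if len(q)<20: continue
            c=np.median(q,0);e=np.linalg.svd(q-c,full_matrices=False)[2][0];n_=np.array([-e[1],e[0]])
            print(z0,len(q),c,e,'along',np.percentile((q-c)@e,[0,2,98,100]).round(3),'across',np.percentile((q-c)@n_,[0,2,50,98,100]).round(3))
        st=R&(w[...,2]>.074)&(w[...,2]<.086)&(hsv[...,1]<50)
        q=w[st][:,:2]
        if len(q)>30:
            e=np.linalg.svd(q-q.mean(0),full_matrices=False)[2][0];print('steel ways',len(q),q.mean(0),e,np.histogram((q-q.mean(0))@[-e[1],e[0]],20))
E
```

```text
scene [ 0.41906897 -0.23859902  0.03981649] [ 15 125 104] [0.04399875 0.04406378 0.03981649 0.02938369 0.02044574]
328 276
[ 0.30913482 -0.29079071  0.00818553] [ 0.4825285  -0.22001642  0.0502991 ]
[ 0.40733374 -0.25251746] [ 0.97474183 -0.22333464] [ 0.30926359 -0.23004744] [ 0.48135201 -0.26947666] 0.17654769384514613
0.074 915 [ 0.69721213 -0.05594311] [-0.35874101  0.93343714] along [-0.28  -0.26   0.477  0.495] across [-0.264 -0.199  0.024  0.232  0.255]
0.175 263 [0.68601276 0.05508803] [0.15514368 0.98789192] along [-0.405 -0.391  0.324  0.328] across [-0.11  -0.101  0.007  0.127  0.258]
0.235 881 [0.67314683 0.25013349] [-0.03380258  0.99942853] along [-0.598 -0.588  0.124  0.131] across [-0.034 -0.029  0.001  0.041  0.046]
steel ways 821 [ 0.66933244 -0.05817186] [-0.22333018  0.97474285] (array([  3,   0,   0,   0,   0,  10, 107, 136, 154, 117, 113, 119,  15,
         0,   0,   0,   0,   7,  24,  16]), array([-0.2254103 , -0.20171901, -0.17802772, -0.15433644, -0.13064515,
       -0.10695386, -0.08326257, -0.05957128, -0.03587999, -0.0121887 ,
        0.01150259,  0.035193
[... 673 characters left out ...]
 -1.06   0.221  0.372] across [-0.292 -0.284  0.043  0.388  0.39 ]
0.235 592 [1.78495069 0.16520432] [-0.99268313 -0.12074854] along [-0.044 -0.036  1.168  1.192] across [-0.346 -0.297 -0.024  0.374  0.378]
steel ways 956 [ 0.90202558 -0.04423707] [-0.97603455 -0.21761561] (array([ 12,  40,  78,  47,  34,  13,  35,  58,  68,  69,  74,  66,  54,
        40,  22,  19,  28,  25,  74, 100]), array([-0.28827789, -0.26111848, -0.23395907, -0.20679966, -0.17964025,
       -0.15248084, -0.12532143, -0.09816202, -0.0710026 , -0.04384319,
       -0.01668378,  0.01047563,  0.03763504,  0.06479445,  0.09195386,
        0.11911328,  0.14627269,  0.1734321 ,  0.20059151,  0.22775092,
        0.25491033]))
```

Measured: spindle origin about (0.40,-0.26), yaw about -14°, length 173–177 mm (174 expected). I'm moving above it with tool x opposite to the spindle's axis, so the wrist ends mid-range at the lathe.

>>> jog_arm:
  motion:
    - [[-0.0278, 0.0237, 0], [0, 0, 0], 1]
    - [[-0.0278, 0.0237, 0], [0, 0, 0], 1]
    - [[-0.0278, 0.0237, 0], [0, 0, 0], 1]
    - [[-0.0278, 0.0237, 0], [0, 0, 0], 1]
    - [[-0.0278, 0.0237, 0], [0, 0, 0], 1]
    - [[-0.0278, 0.0237, 0], [0, 0, 0], 1]
    - [[-0.0278, 0.0237, 0], [0, 0, 0], 1]
    - [[-0.0278, 0.0237, 0], [0, 0, 0], 1]
    - [[-0.0278, 0.0237, 0], [0, 0, 0], 1]
    - [[-0.0278, 0.0237, 0], [0, 0, 0], 1]
    - [[0, 0, 0], [0, 0, 0.12], 1]
    - [[0, 0, 0], [0, 0, 0.12], 1]

```text
time: 1.1
position: [0.4008, -0.2585, 0.2561]
orientation: [[-0.992, -0.13, -0.0], [-0.13, 0.992, 0.0], [0.0, 0.0, -1.0]]
force: [0.5, -0.1, -0.3]
gripper_width: 0.085
grasp_force: 0.0
```

>>> jog_arm:
  motion:
    - [[0, 0, 0], [0, 0, 0.12], 1]
    - [[0, 0, 0], [0, 0, 0.12], 1]
    - [[0, 0, 0], [0, 0, 0.12], 1]
    - [[0, 0, 0], [0, 0, 0], 1]
    - [[0, 0, 0], [0, 0, 0], 1]

```text
time: 1.52
position: [0.3998, -0.2604, 0.256]
orientation: [[-0.975, 0.223, -0.001], [0.223, 0.975, 0.0], [0.001, 0.0, -1.0]]
force: [0.3, 0.2, 0.7]
gripper_width: 0.0855
grasp_force: 0.0
```

```bash
cat >> h.py <<'E'
def spindle(p,z0=.008,z1=.05):
    q=p[:,:2]
    (c),(wd),a=cv2.minAreaRect(q.astype(np.float32)*1000)
    return np.array(c)/1000,np.array(wd),a
E
python3 - <<'E'
from h import *
o=ctrl.get_obs();print(o['time'],o['position'],np.round(o['orientation'],3),o['joints'])
im,d,c=grab('wrist');w=pts(d,c);np.savez('wr1',im=im,w=w);print(c['origin'],c['camera_matrix'][0])
hsv=cv2.cvtColor(im,cv2.COLOR_RGB2HSV)
m=(w[...,2]>0.012)&(w[...,2]<0.06)&(hsv[...,0]<30)&(np.hypot(w[...,0]-.4,w[...,1]+.26)<.13)
k,l,st,ce=cv2.connectedComponentsWithStats(m.astype(np.uint8));i=1+np.argmax(st[1:,4]);m=l==i
p=w[m];print(len(p),p.min(0),p.max(0),spindle(p))
top=p[(p[:,2]>.039)];print('pommel top',len(top),spindle(top),np.median(top[:,2]))
im=im.copy();cs,_=cv2.findContours(m.astype(np.uint8),0,2);cv2.drawContours(im,cs,-1,(0,255,255),1)
cv2.imwrite('pics/wr1.png',im[:,:,::-1])
E
```

```text
1.5167 [ 0.3997862  -0.26036113  0.25603624] [[-0.975  0.223 -0.001]
 [ 0.223  0.975  0.   ]
 [ 0.001  0.    -1.   ]] [-2.35794067e-01  1.31549183e-01 -3.40665783e-01 -1.62166514e-04
 -1.09923259e+00 -1.56011546e+00]
[ 0.31688294 -0.24128117  0.37330743] [295.34384837   0.         253.47372283]
1138 [ 0.30256199 -0.26939897  0.01245689] [ 0.37187748 -0.22462163  0.04103979] (array([ 0.33606699, -0.24202013]), array([41.13623047, 64.03971863]), 76.6756591796875)
pommel top 20 (array([ 0.36008942, -0.25380365]), array([26.93777275, 11.2241354 ]), 77.2780990600586) 0.039581785244337836
```

View pics/wr1.png

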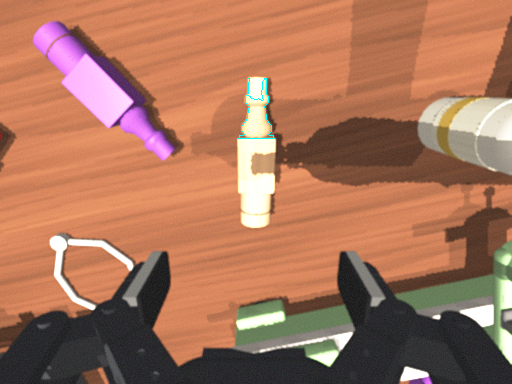

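The wrist picture shows the pale spindle upright at u≈257, v 77 (slim tip) to 227 (fat end), pommel v 137–192. It is already parallel to the tool's x. My mask was only partial, so I'll use pixel rays with the known heights.

```bash
cat >> h.py <<'E'
def ray(c,u,v,z):
    K=c['camera_matrix'];r=np.array(c['rotation'])@[(u-K[0][2])/K[0][0],-(v-K[1][2])/K[1][1],-1]
    o=np.array(c['origin']);return o+r*(z-o[2])/r[2]
E
python3 - <<'E'
from h import *
S=np.load('wr1.npz');w=S['w'];c=ctrl.get_calibration('wrist')
P=[ray(c,u,v,.042)[:2] for u,v in((238,138),(274.5,137),(275,192.5),(238.5,192.5))]
print(np.round(P,4),'centre',np.mean(P,0),'len',np.linalg.norm(P[0]-P[3]),'wid',np.linalg.norm(P[0]-P[1]))
a=ray(c,257.5,77,.021);b=ray(c,256,227,.03);print(a,b,np.linalg.norm(a-b),np.degrees(np.arctan2((b-a)[1],(b-a)[0])))
print(np.round([w[v,257] for v in range(80,230,12)],3))
E
```

```text
[[ 0.362  -0.2691]
 [ 0.37   -0.2292]
 [ 0.4343 -0.2418]
 [ 0.4246 -0.284 ]] centre [ 0.39769306 -0.25604363] len 0.06434612710523131 wid 0.04072138003783592
[ 0.30415769 -0.23355285  0.021     ] [ 0.47890683 -0.27492643  0.03      ] 0.17980555045234572 -13.320069042191353
[[ 0.307 -0.235  0.032]
 [ 0.319 -0.238  0.032]
 [ 0.332 -0.24   0.034]
 [ 0.344 -0.243  0.032]
 [ 0.356 -0.246  0.038]
 [ 0.369 -0.249  0.042]
 [ 0.382 -0.252  0.042]
 [ 0.396 -0.255  0.041]
 [ 0.41  -0.258  0.042]
 [ 0.424 -0.261  0.042]
 [ 0.44  -0.265  0.038]
 [ 0.455 -0.268  0.04 ]
 [ 0.471 -0.272  0.039]]
```

>>> jog_arm:
  motion:
    - [[0.003, 0.004, 0.02], [0, 0, 0], 1]
    - [[0, 0, 0.03], [0, 0, 0], 1]
    - [[0, 0, 0.03], [0, 0, 0], 1]
    - [[0, 0, 0.03], [0, 0, 0], 1]
    - [[0, 0, 0.03], [0, 0, 0], 1]
    - [[0, 0, 0.03], [0, 0, 0], 1]
    - [[0, 0, 0.025], [0, 0, 0], 1]
    - [[0, 0, 0.02], [0, 0, 0], 1]
    - [[0, 0, 0.01], [0, 0, 0], 1]
    - [[0, 0, 0], [0, 0, 0], 1]
    - [[0, 0, 0], [0, 0, 0], 1]
  squeeze: 60

```text
time: 2.48
position: [0.3979, -0.256, 0.031]
orientation: [[-0.974, 0.225, -0.001], [0.225, 0.974, 0.0], [0.001, -0.0, -1.0]]
force: [0.1, 0.6, 0.5]
gripper_width: 0.0857
grasp_force: 0.0
```

>>> jog_arm:
  motion:
    - [[0, 0, 0], [0, 0, 0], 0]
    - [[0, 0, 0], [0, 0, 0], 0]
    - [[0, 0, 0], [0, 0, 0], 0]
    - [[0, 0, 0], [0, 0, 0], 0]
    - [[0, 0, 0], [0, 0, 0], 0]
    - [[0, 0, 0], [0, 0, 0], 0]
    - [[0, 0, 0], [0, 0, 0], 0]
    - [[0, 0, 0], [0, 0, 0], 0]
    - [[0, 0, 0], [0, 0, 0], 0]
    - [[0, 0, 0], [0, 0, 0], 0]
  squeeze: 60

```text
time: 3.32
position: [0.3987, -0.2561, 0.0324]
orientation: [[-0.974, 0.226, 0.002], [0.226, 0.974, -0.001], [-0.002, -0.0, -1.0]]
force: [-0.9, 0.0, 6.1]
gripper_width: 0.0411
grasp_force: 61.4
```

Gripped at 41 mm with 61 N. Lifting straight up.

>>> jog_arm:
  motion:
    - [[0, 0, -0.01], [0, 0, 0], 0]
    - [[0, 0, -0.02], [0, 0, 0], 0]
    - [[0, 0, -0.03], [0, 0, 0], 0]
    - [[0, 0, -0.03], [0, 0, 0], 0]
    - [[0, 0, -0.03], [0, 0, 0], 0]
    - [[0, 0, -0.03], [0, 0, 0], 0]
    - [[0, 0, -0.03], [0, 0, 0], 0]
    - [[0, 0, -0.03], [0, 0, 0], 0]
    - [[0, 0, -0.03], [0, 0, 0], 0]
    - [[0, 0, -0.03], [0, 0, 0], 0]
    - [[0, 0, -0.02], [0, 0, 0], 0]
    - [[0, 0, -0.01], [0, 0, 0], 0]

```text
time: 4.32
position: [0.3984, -0.256, 0.3343]
orientation: [[-0.974, 0.226, 0.005], [0.226, 0.974, -0.001], [-0.005, -0.0, -1.0]]
force: [0.3, 0.1, -2.5]
gripper_width: 0.0414
grasp_force: 60.9
```

```bash
python3 - <<'E'
from h import *
o=ctrl.get_obs();print(o['time'],o['position'],o['gripper_width'],o['force'])
im,d,c=grab('scene');w=pts(d,c);np.savez('scene2',im=im,w=w,**c)
hsv=cv2.cvtColor(im,cv2.COLOR_RGB2HSV)
B=(w[...,0]>.5)&(w[...,0]<.9)&(w[...,1]>-.45)&(w[...,1]<.42)
# headstock top ridge, ways, nose strip
def rep(n,m):
    q=w[m]; 
    if len(q)<8: print(n,len(q));return
    (cx,cy),(a,b),an=cv2.minAreaRect((q[:,:2]*1000).astype(np.float32));print(n,len(q),'c',round(cx,1),round(cy,1),'size',round(a,1),round(b,1),'ang',round(an,2))
    return q
g=(hsv[...,0]>40)&(hsv[...,0]<75)&(hsv[...,1]>60)
q=rep('headgreen>.2',B&g&(w[...,2]>.2)&(w[...,1]>.1))
q=rep('headtop',B&g&(w[...,2]>.244)&(w[...,1]>.1)); print(np.histogram(q[:,0],8),q[:,1].min(),q[:,1].max(),np.polyfit(q[:,1],q[:,0],1))
q=rep('ways',B&(abs(w[...,2]-.08)<.003)&(hsv[...,1]<60)&(w[...,1]<.12))
q=rep('nose',B&~g&(w[...,2]>.17)&(w[...,2]<.205)&(w[...,1]<.15)&(w[...,1]>-.3)&(w[...,0]>.6))
if q is not None: print(np.round(q[np.argsort(q[:,1])],3)[::max(1,len(q)//40)])
q=rep('rest',B&~g&(w[...,2]>.165)&(w[...,2]<.19)&(w[...,0]<.6))
E
```

```text
4.3167 [ 0.3983599  -0.25604256  0.33430123] 0.041439327523551464 [ 0.34457678  0.05197602 -2.54375876]
headgreen>.2 1709 c 724.3 251.4 size 211.1 215.3 ang 2.07
headtop 312 c 668.0 244.9 size 53.6 168.5 ang 1.5
(array([21, 46, 55, 69, 59,  8, 49,  5]), array([0.64119364, 0.64815869, 0.65512374, 0.66208879, 0.66905384,
       0.67601889, 0.68298393, 0.68994898, 0.69691403])) 0.16020088075013372 0.3290547599795331 [-0.04603088  0.67776685]
ways 517 c 675.6 -113.9 size 99.1 465.9 ang 1.48
nose 175 c 671.2 -75.7 size 46.9 430.8 ang 2.57
[[ 0.659 -0.292  0.204]
 [ 0.657 -0.216  0.205]
 [ 0.656 -0.207  0.186]
 [ 0.658 -0.206  0.182]
 [ 0.686 -0.204  0.188]
 [ 0.681 -0.202  0.192]
 [ 0.675 -0.196  0.197]
 [ 0.687 -0.194  0.197]
 [ 0.676 -0.189  0.198]
 [ 0.685 -0.187  0.188]
 [ 0.681 -0.183  0.194]
 [ 0.68  -0.178  0.197]
 [ 0.676 -0.176  0.196]
 [ 0.689 -0.17   0.181]
 [ 0.684 -0.168  0.197]
 [ 0.687 -0.164  0.196]
 [ 0.692 -0.159  0.192]
 [ 0.686 -0.158  0.201]
 [ 0.682 -0.156  0.198]
 [ 0.679 -0.154  0.197]
 [ 0.684 -0.15   0.186]
 [ 0.691 -0.148  0.187]
 [ 0.675 -0.145  0.202]
 [ 0.663 -0.143  0.186]
 [ 0.68  -0.142  0.189]
 [ 0.674 -0.141  0.198]
 [ 0.667 -0.138  0.188]
 [ 0.675 -0.135  0.191]
 [ 0.678 -0.132  0.189]
 [ 0.68  -0.129  0.188]
 [ 0.669  0.104  0.191]
 [ 0.669  0.109  0.195]
 [ 0.666  0.111  0.201]
 [ 0.68   0.114  0.185]
 [ 0.672  0.117  0.2  ]
 [ 0.669  0.119  0.2  ]
 [ 0.665  0.121  0.197]
 [ 0.658  0.125  0.194]
 [ 0.676  0.126  0.201]
 [ 0.684  0.129  0.185]
 [ 0.67   0.131  0.2  ]
 [ 0.662  0.133  0.2  ]
 [ 0.685  0.135  0.186]
 [ 0.683  0.138  0.193]]
rest 149 c 560.3 8.6 size 29.8 148.9 ang 2.77
```

Estimates: lathe yaw about +1.8°, drive tip about (0.670,0.101,0.185) and tail tip y about -0.13, a gap of about 230 mm (204–264 expected). The rest's length of 149 mm and the ways' width of 99 mm also check. Carrying high over everything.

>>> jog_arm:
  motion:
    - [[-0.0086, 0.0135, 0], [0, 0, 0], 0]
    - [[-0.0172, 0.027, 0], [0, 0, 0], 0]
    - [[-0.0172, 0.027, 0], [0, 0, 0], 0]
    - [[-0.0172, 0.027, 0], [0, 0, 0], 0]
    - [[-0.0172, 0.027, 0], [0, 0, 0], 0]
    - [[-0.0172, 0.027, 0], [0, 0, 0], 0]
    - [[-0.0172, 0.027, 0], [0, 0, 0], 0]
    - [[-0.0172, 0.027, 0], [0, 0, 0], 0]
    - [[-0.0172, 0.027, 0], [0, 0, 0], 0]
    - [[-0.0172, 0.027, 0], [0, 0, 0], 0]
    - [[-0.0172, 0.027, 0], [0, 0, 0], 0]
    - [[-0.0172, 0.027, 0], [0, 0, 0], 0]

```text
time: 5.37
position: [0.661, 0.0032, 0.3284]
orientation: [[-0.974, 0.226, -0.005], [0.226, 0.974, -0.0], [0.005, -0.001, -1.0]]
force: [0.8, -0.8, -0.7]
gripper_width: 0.0415
grasp_force: 61.0
```

>>> jog_arm:
  motion:
    - [[-0.0086, 0.0135, 0], [0, 0, 0], 0]
    - [[0, 0, 0], [0, 0, -0.06], 0]
    - [[0, 0, 0], [0, 0, -0.12], 0]
    - [[0, 0, 0], [0, 0, -0.12], 0]
    - [[0, 0, 0], [0, 0, -0.12], 0]
    - [[0, 0, 0], [0, 0, -0.12], 0]
    - [[0, 0, 0], [0, 0, -0.12], 0]
    - [[0, 0, 0], [0, 0, -0.12], 0]
    - [[0, 0, 0], [0, 0, -0.12], 0]
    - [[0, 0, 0], [0, 0, -0.12], 0]
    - [[0, 0, 0], [0, 0, -0.12], 0]
    - [[0, 0, 0], [0, 0, -0.12], 0]

```text
time: 6.37
position: [0.6716, 0.0132, 0.3282]
orientation: [[-0.508, -0.861, -0.005], [-0.861, 0.508, -0.0], [0.003, 0.004, -1.0]]
force: [-0.4, 0.0, -2.6]
gripper_width: 0.0416
grasp_force: 61.0
```

>>> jog_arm:
  motion:
    - [[0, 0, 0], [0, 0, -0.12], 0]
    - [[0, 0, 0], [0, 0, -0.12], 0]
    - [[0, 0, 0], [0, 0, -0.12], 0]
    - [[0, 0, 0], [0, 0, -0.12], 0]
    - [[0, 0, 0], [0, 0, -0.09], 0]
    - [[0, 0, 0], [0, 0, 0], 0]
    - [[0, 0, 0], [0, 0, 0], 0]

```text
time: 6.95
position: [0.6718, 0.0131, 0.3291]
orientation: [[0.029, -1.0, -0.004], [-1.0, -0.029, -0.0], [0.0, 0.004, -1.0]]
force: [0.1, 0.4, -1.3]
gripper_width: 0.0415
grasp_force: 61.0
```

```bash
python3 - <<'E'
from h import *
o=ctrl.get_obs();print(o['time'],o['position'],np.round(o['orientation'],3),o['joints'],o['gripper_width'])
for n in('wrist','side','scene'):
    im,d,c=grab(n);w=pts(d,c);np.savez(n+'3',im=im,w=w,**c);cv2.imwrite(f'pics/{n}3.png',im[:,:,::-1])
W=cv2.imread('pics/wrist3.png');S=cv2.imread('pics/side3.png')[60:260,180:380]
cv=np.zeros((600,800,3),np.uint8);cv[:384,:512]=W;cv[384:584,:200]=S;
S=cv2.imread('pics/scene3.png')[130:290,170:330];cv[384:600,512:788]=cv2.resize(S,(276,216));cv2.imwrite('pics/c3.png',cv)
E
```

```text
6.95 [0.67180311 0.01308314 0.32908155] [[ 0.029 -1.    -0.004]
 [-1.    -0.029 -0.   ]
 [ 0.     0.004 -1.   ]] [ 2.59280215e-01  4.34761973e-01  2.65516507e-01 -7.64465191e-04
 -1.40515685e+00 -2.30612494e-01] 0.04150101630198066
```

View pics/c3.png

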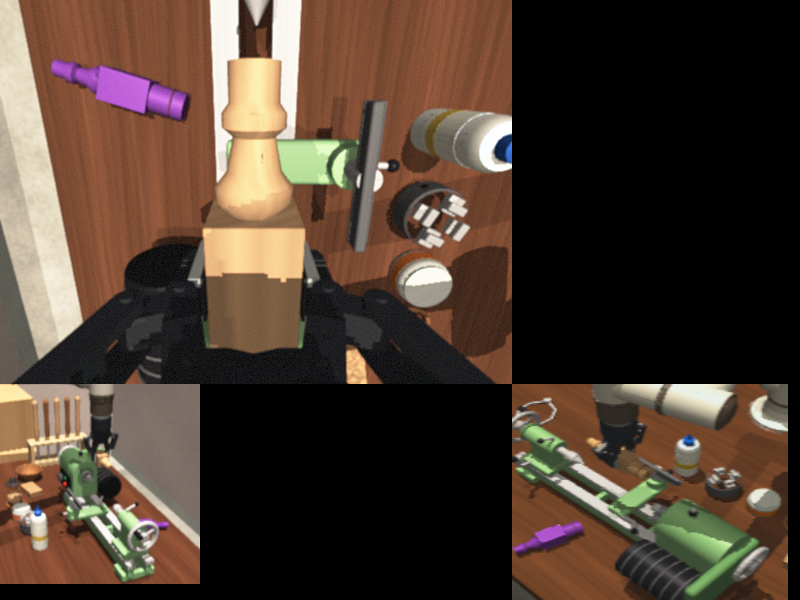

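Wrist view: tail live-centre point at (257,25), held spindle's slim end at (254,60), ways u 213–300. It is held straight. Next I'll measure the held pose and the line, and look closely at the drive centre.

```bash
python3 - <<'E'
from h import *
D=np.load('wrist3.npz');w=D['w'];im=D['im'];hsv=cv2.cvtColor(im,cv2.COLOR_RGB2HSV)
c={k:D[k] for k in('camera_matrix','origin','rotation')}
print('tailtip',ray(c,257,25,.185))
q=w[(abs(w[...,2]-.08)<.004)&(hsv[...,1]<60)&(abs(w[...,0]-.675)<.08)]
(cc,s,a)=cv2.minAreaRect((q[:,:2]*1000).astype(np.float32));print('ways',len(q),cc,s,a)
for yy in np.arange(-.21,-.02,.03):
    k=q[abs(q[:,1]-yy)<.006]
    if len(k)>5: print(' y',yy.round(2),k[:,0].min().round(4),k[:,0].max().round(4),k[:,0].mean().round(4))
sp=(w[...,2]>.24)&(w[...,2]<.36)&(hsv[...,0]<30)&(hsv[...,1]>40)&(abs(w[...,0]-.675)<.03)
p=w[sp];print('sp',len(p),p[:,1].min(),p[:,1].max())
for yy in np.arange(-.08,.03,.01):
    k=p[abs(p[:,1]-yy)<.003]
    if len(k)>5: print(' y',yy.round(2),'x',k[:,0].min().round(4),k[:,0].max().round(4),'top',np.percentile(k[:,2],95).round(4))
v,u=np.nonzero(sp);print('tip row',v.min(),u[v==v.min()+2].min(),u[v==v.min()+2].max())
A=cv2.resize(np.load('scene.npz')['im'][195:255,215:295,::-1],(400,300),interpolation=cv2.INTER_CUBIC)
B=cv2.resize(np.load('side3.npz')['im'][105:180,230:330,::-1],(400,300),interpolation=cv2.INTER_CUBIC)
C=cv2.resize(np.load('side.npz')['im'][105:180,230:330,::-1],(400,300),interpolation=cv2.INTER_CUBIC)
E=cv2.resize(np.load('scene3.npz')['im'][165:240,190:290,::-1],(400,300),interpolation=cv2.INTER_CUBIC)
cv2.imwrite('pics/c4.png',np.vstack([np.hstack([A,B]),np.hstack([C,E])]))
E
```

```text
tailtip [ 0.67155061 -0.11915364  0.185     ]
ways 5681 (670.7648315429688, -61.34600067138672) (98.13671112060547, 203.20809936523438) 1.423263430595398
 y -0.15 0.624 0.7222 0.6729
 y -0.12 0.6234 0.7205 0.6723
 y -0.09 0.6224 0.7198 0.6694
 y -0.06 0.6219 0.7191 0.6692
 y -0.03 0.6216 0.7184 0.6644
sp 22465 -0.08229083565012754 0.05000842214437819
 y -0.08 x 0.6624 0.6843 top 0.3288
 y -0.07 x 0.6624 0.6838 top 0.3288
 y -0.06 x 0.659 0.6868 top 0.3316
 y -0.05 x 0.6626 0.6824 top 0.3277
 y -0.04 x 0.6602 0.6842 top 0.3296
 y -0.03 x 0.6542 0.6896 top 0.3352
 y -0.02 x 0.6508 0.6926 top 0.3383
 y -0.01 x 0.6508 0.6927 top 0.3391
 y -0.0 x 0.6451 0.7019 top 0.3392
 y 0.01 x 0.6488 0.7035 top 0.3393
 y 0.02 x 0.6488 0.6932 top 0.3392
tip row 58 228 280
```

View pics/c4.png

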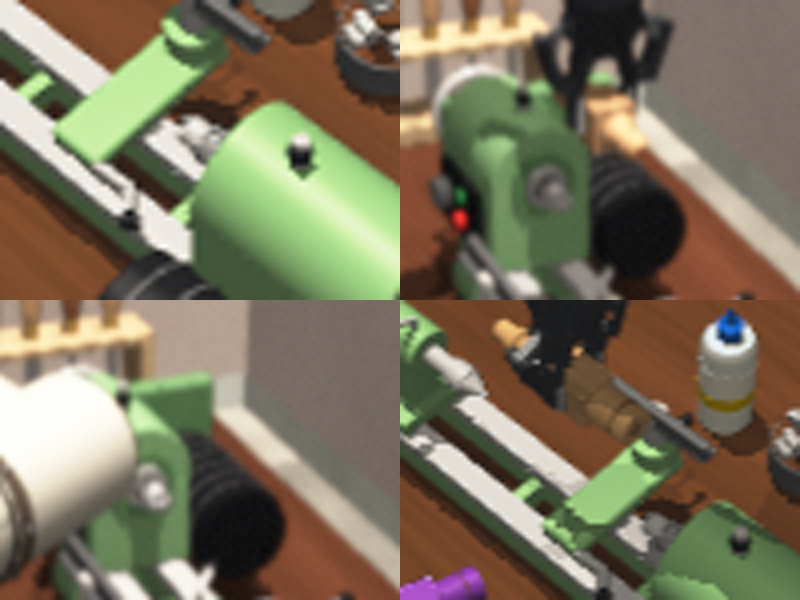

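```bash
python3 - <<'E'
from h import *
c=ctrl.get_calibration('scene');S=np.load('scene.npz');w=S['w'];w3=np.load('scene3.npz')['w']
for u,v in((246,218),(248,219.5),(250,221)): print(ray(c,u,v,.185),ray(c,u,v,.1975))
for v in range(217,229,2): print([tuple(np.round(w[v,u],3).tolist()) for u in range(244,264,3)])
c=ctrl.get_calibration('side');
for u,v in((267,152),(266,151)):print('side',ray(c,u,v,.185))
T=np.load('side3.npz');w=T['w'];g=(w[...,0]>.6)&(w[...,0]<.73)&(w[...,1]>.05)&(w[...,1]<.3)&(w[...,2]>.1)&(w[...,2]<.26)
q=w[g];h=np.histogram(q[:,1],np.arange(.05,.2,.005));print(h[0])
n=q[(q[:,1]<.15)&(abs(q[:,2]-.185)<.025)];print(np.round(n[np.argsort(n[:,1])][:40:2],3))
E
```

```text
[0.67901861 0.08138354 0.185     ] [0.68506675 0.08751681 0.1975    ]
[0.67861368 0.09174543 0.185     ] [0.68466609 0.09776944 0.1975    ]
[0.67821119 0.1020448  0.185     ] [0.68426785 0.10796021 0.1975    ]
[(0.642, 0.033, 0.105), (0.629, 0.037, 0.095), (0.573, -0.001, -0.0), (0.564, 0.009, 0.001), (0.554, 0.018, -0.002), (0.546, 0.029, 0.001), (0.536, 0.038, -0.0)]
[(0.646, 0.036, 0.098), (0.629, 0.037, 0.081), (0.581, 0.007, -0.001), (0.671, 0.111, 0.2), (0.66, 0.116, 0.194), (0.552, 0.034, -0.003), (0.545, 0.046, 0.003)]
[(0.646, 0.036, 0.082), (0.633, 0.04, 0.073), (0.677, 0.101, 0.182), (0.676, 0.116, 0.197), (0.668, 0.124, 0.196), (0.66, 0.132, 0.196), (0.678, 0.163, 0.247)]
[(0.65, 0.039, 0.076), (0.645, 0.052, 0.084), (0.634, 0.059, 0.078), (0.68, 0.12, 0.193), (0.677, 0.132, 0.201), (0.668, 0.139, 0.199), (0.684, 0.168, 0.246)]
[(0.65, 0.04, 0.062), (0.652, 0.059, 0.084), (0.64, 0.065, 0.078), (0.633, 0.075, 0.08), (0.682, 0.137, 0.198), (0.694, 0.163, 0.24), (0.688, 0.172, 0.243)]
[(0.647, 0.036, 0.038), (0.649, 0.056, 0.062), (0.648, 0.073, 0.079), (0.639, 0.081, 0.078), (0.684, 0.139, 0.19), (0.7, 0.169, 0.238), (0.693, 0.177, 0.239)]
side [0.66694813 0.13732627 0.185     ]
side [0.66640614 0.14802024 0.185     ]
[  0   1   2   2   1   1   1   5   3   5   8   7  13   5   9   7   8   5
  16  28  90 263 223  63  21  24  28  32  19  18]
[[0.666 0.1   0.179]
 [0.667 0.103 0.182]
 [0.668 0.104 0.195]
 [0.659 0.105 0.187]
 [0.669 0.107 0.189]
 [0.665 0.107 0.185]
 [0.661 0.11  0.189]
 [0.675 0.11  0.191]
 [0.679 0.111 0.186]
 [0.666 0.111 0.197]
 [0.666 0.112 0.187]
 [0.667 0.113 0.192]
 [0.681 0.114 0.188]
 [0.654 0.116 0.188]
 [0.659 0.117 0.177]
 [0.66  0.12  0.194]
 [0.657 0.122 0.175]
 [0.661 0.122 0.197]
 [0.666 0.123 0.196]
 [0.653 0.124 0.189]]
```

Drive tip y ≈ 0.100 (depth from both cameras), and the line runs x ≈ 0.667 there to 0.672 at the tail. Shifting slightly and lowering between the centres.

>>> jog_arm:
  motion:
    - [[0.0015, 0.002, 0], [0, 0, 0], 0]
    - [[0, 0, 0.01], [0, 0, 0], 0]
    - [[0, 0, 0.015], [0, 0, 0], 0]
    - [[0, 0, 0.015], [0, 0, 0], 0]
    - [[0, 0, 0.015], [0, 0, 0], 0]
    - [[0, 0, 0.015], [0, 0, 0], 0]
    - [[0, 0, 0.015], [0, 0, 0], 0]
    - [[0, 0, 0.015], [0, 0, 0], 0]
    - [[0, 0, 0.013], [0, 0, 0], 0]
    - [[0, 0, 0.01], [0, 0, 0], 0]
    - [[0, 0, 0.006], [0, 0, 0], 0]
    - [[0, 0, 0.004], [0, 0, 0], 0]

```text
time: 8.1
position: [0.67, 0.0113, 0.1972]
orientation: [[0.031, -1.0, -0.001], [-1.0, -0.031, -0.0], [0.0, 0.001, -1.0]]
force: [0.2, 0.3, -1.5]
gripper_width: 0.0413
grasp_force: 61.0
```

>>> jog_arm:
  motion:
    - [[0, 0, 0], [0, 0, 0], 0]
    - [[0, 0, 0], [0, 0, 0], 0]
    - [[0, 0, 0], [0, 0, 0], 0]

```text
time: 8.35
position: [0.6709, 0.0115, 0.1993]
orientation: [[0.031, -1.0, 0.002], [-1.0, -0.031, 0.0], [-0.0, -0.002, -1.0]]
force: [-0.2, -0.5, -1.1]
gripper_width: 0.0415
grasp_force: 61.0
```

```bash
python3 - <<'E'
from h import *
o=ctrl.get_obs();print(o['time'],o['position'],np.round(o['orientation'],3),o['force'])
I={}
for n in('wrist','side','scene'):
    im,d,c=grab(n);w=pts(d,c);np.savez(n+'5',im=im,w=w,**c);I[n]=im[:,:,::-1]
R=lambda x,s:cv2.resize(x,s,interpolation=cv2.INTER_CUBIC)
A=R(I['wrist'][0:240,130:380],(417,400));B=R(I['side'][125:200,245:341],(383,300));C=R(I['scene'][160:240,190:302],(383,274))
cv=np.zeros((574,800,3),np.uint8);cv[:400,:417]=A;cv[:300,417:]=B;cv[300:574,417:]=C;cv2.imwrite('pics/c5.png',cv)
w=np.load('wrist5.npz')['w'];hsv=cv2.cvtColor(np.load('wrist5.npz')['im'],cv2.COLOR_RGB2HSV)
sp=(w[...,2]>.13)&(w[...,2]<.22)&(hsv[...,0]<30)&(hsv[...,1]>40)&(abs(w[...,0]-.67)<.03)
p=w[sp]
for y in (-.08,-.07,-.06,-.02,-.01):
    k=p[abs(p[:,1]-y)<.003];print(y,k[:,0].min().round(4),k[:,0].max().round(4),np.percentile(k[:,2],95).round(4))
t=(w[...,2]>.12)&(hsv[...,1]<60)&(abs(w[...,0]-.672)<.03)&(w[...,1]<-.1)
p=w[t];print('tail centre',len(p),p[:,1].max())
for y in np.arange(-.15,-.11,.004):
    k=p[abs(p[:,1]-y)<.002]
    if len(k)>2: print(y.round(3),k[:,0].min().round(4),k[:,0].max().round(4),'top',k[:,2].max().round(4))
E
```

```text
8.35 [0.67085673 0.0114688  0.19928338] [[ 0.031 -1.     0.002]
 [-1.    -0.031  0.   ]
 [-0.    -0.002 -1.   ]] [-0.15619061 -0.49435053 -1.12765113]
-0.08 0.6617 0.6836 0.1989
-0.07 0.6611 0.6832 0.199
-0.06 0.6582 0.6861 0.2018
-0.02 0.6498 0.6919 0.2089
-0.01 0.6497 0.6915 0.2093Traceback (most recent call last):
  File "<stdin>", line 15, in <module>
    return umr_maximum(a, axis, None, out, keepdims, initial, where)
ValueError: zero-size array to reduction operation maximum which has no identity
```

View pics/c5.png

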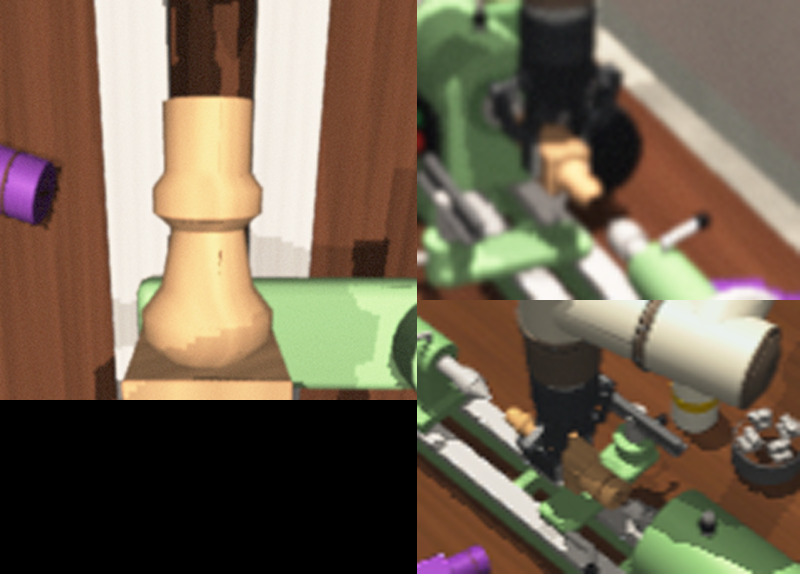

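Everything is clear: the spindle sits between the centres and the wrist no longer sees the live centre. I'll compare the spindle and the lathe nose within each camera using cylinder fits (this cancels camera bias).

```bash
python3 - <<'E'
from h import *
from scipy.optimize import least_squares as LS
a=.0262 # yaw
def fit(q,r,z0):
    # lathe-aligned across coord at y=0
    s=q[:,0]*np.cos(a)+q[:,1]*np.sin(a)
    f=lambda x:np.hypot(s-x[0],q[:,2]-x[1])-r
    R=LS(f,[.67,z0],loss='soft_l1',f_scale=.002);return R.x.round(4),len(q),np.median(abs(f(R.x))).round(4)
for n in('scene','side'):
  for k in ('','5'):
    D=np.load(n+k+'.npz') if k else np.load(n+'.npz');w=D['w'];hsv=cv2.cvtColor(D['im'],cv2.COLOR_RGB2HSV)
    g=(hsv[...,0]>40)&(hsv[...,0]<75)&(hsv[...,1]>60)
    X=abs(w[...,0]-.67)<.04
    no=X&~g&(w[...,1]>.118)&(w[...,1]<.15)&(w[...,2]>.165)&(w[...,2]<.21)
    if no.sum()>8: print(n,k,'nose',fit(w[no],.0155,.185))
    hd=(abs(w[...,0]-.67)<.05)&g&(w[...,1]>.17)&(w[...,1]<.3)&(w[...,2]>.2)
    if hd.sum()>30: print(n,k,'head',fit(w[hd],.0575,.19))
    if k:
        wd=X&(hsv[...,0]<25)&(hsv[...,1]>60)&(w[...,2]>.15)&(w[...,2]<.215)
        q=w[wd];print(n,'wood',len(q),q[:,1].min(),q[:,1].max(),np.percentile(q[:,1],[1,99]))
        for r,y0,y1 in((.019,.05,.088),(.011,-.085,-.066)):
            m=wd&(w[...,1]>y0)&(w[...,1]<y1)
            if m.sum()>8: print(n,'spindle',r,fit(w[m],r,.185))
    st=(abs(w[...,2]-.08)<.004)&(hsv[...,1]<60)&(abs(w[...,0]-.675)<.07)&(w[...,1]<.1)&(w[...,1]>-.3)
    q=w[st];s=q[:,0]*np.cos(a)+q[:,1]*np.sin(a);print(n,k,'ways mid',np.percentile(s,[2,98]).mean().round(4),np.ptp(np.percentile(s,[2,98])).round(4),'z',np.median(q[:,2]).round(4))
w=np.load('wrist5.npz')['w'];hs=cv2.cvtColor(np.load('wrist5.npz')['im'],cv2.COLOR_RGB2HSV)
q=w[(abs(w[...,2]-.08)<.004)&(hs[...,1]<60)&(abs(w[...,0]-.67)<.06)];s=q[:,0]*np.cos(a)+q[:,1]*np.sin(a);print('wrist ways',np.percentile(s,[1,99]).mean(),np.median(q[:,2]),'spindle tail',.67265-.08*a,'pommel',.6707-.015*a)
print(ctrl.get_obs()['position'])
E
```

```text
scene  nose (array([0.6712, 0.185 ]), 38, np.float64(0.0013))
scene  head (array([0.6713, 0.1902]), 826, np.float64(0.0013))
scene  ways mid 0.6733 0.0957 z 0.0803
scene 5 nose (array([0.6712, 0.1851]), 37, np.float64(0.0014))
scene 5 head (array([0.6714, 0.1903]), 876, np.float64(0.0015))
scene wood 515 -1.3952098858659485 0.75198482882732 [-1.38645249  0.75116005]
scene spindle 0.019 (array([0.6722, 0.1869]), 88, np.float64(0.0016))
scene spindle 0.011 (array([0.6728, 0.19  ]), 22, np.float64(0.0012))
scene 5 ways mid 0.6746 0.0936 z 0.0804
side  nose (array([0.6717, 0.1859]), 58, np.float64(0.002))
side  head (array([0.6699, 0.1904]), 55, np.float64(0.0006))
side  ways mid 0.6686 0.0956 z 0.0797
side 5 nose (array([0.6695, 0.185 ]), 23, np.float64(0.0023))
side 5 head (array([0.6725, 0.1897]), 221, np.float64(0.0013))
side wood 369 -0.6565942424548055 1.2632789757720118 [-0.6516549   1.26004394]
side spindle 0.011 (array([0.6719, 0.1881]), 19, np.float64(0.0015))
side 5 ways mid 0.6684 0.0957 z 0.0797
wrist ways 0.6690320278415812 0.07963424861331861 spindle tail 0.670554 pommel 0.670307
[0.67065512 0.01149239 0.19911453]
```

All cameras agree: move about 1.3 mm toward the front and 3 mm down; the gap is about 10 mm.

>>> jog_arm:
  motion:
    - [[0, 0.0013, 0.001], [0, 0, 0], 0]
    - [[0, 0, 0.001], [0, 0, 0], 0]
    - [[0, 0, 0.001], [0, 0, 0], 0]
    - [[0, 0, 0], [0, 0, 0], 0]
    - [[0, 0, 0], [0, 0, 0], 0]
    - [[0, 0, 0], [0, 0, 0], 0]
    - [[0, 0, 0], [0, 0, 0], 0]
    - [[0, 0, 0], [0, 0, 0], 0]
    - [[0, 0, 0], [0, 0, 0], 0]
    - [[0, 0, 0], [0, 0, 0], 0]
    - [[0, 0, 0], [0, 0, 0], 0]
    - [[0, 0, 0], [0, 0, 0], 0]

```text
time: 9.5
position: [0.6691, 0.0114, 0.1953]
orientation: [[0.031, -1.0, 0.0], [-1.0, -0.031, 0.0], [-0.0, -0.0, -1.0]]
force: [0.9, 0.3, -1.3]
gripper_width: 0.0411
grasp_force: 61.0
```

```bash
python3 - <<'E'
from h import *
a=.0262
im,d,c=grab('wrist');w=pts(d,c);hsv=cv2.cvtColor(im,cv2.COLOR_RGB2HSV)
p=w[(w[...,2]>.13)&(w[...,2]<.22)&(hsv[...,0]<30)&(hsv[...,1]>40)&(abs(w[...,0]-.67)<.03)]
print('tail y',np.percentile(p[:,1],.2))
for y,r in ((-.08,.011),(-.07,.011),(-.02,.021),(-.01,.021)):
    k=p[abs(p[:,1]-y)<.003];print(y,(k[:,0].min()+k[:,0].max())/2+y*a,np.percentile(k[:,2],95)-r)
im,d,c=grab('scene');w=pts(d,c);hsv=cv2.cvtColor(im,cv2.COLOR_RGB2HSV)
m=(hsv[...,0]<25)&(hsv[...,1]>60)&(w[...,2]>.15)&(w[...,2]<.215)&(abs(w[...,0]-.67)<.04)&(w[...,1]>-.12)&(w[...,1]<.115)
print('scene wood y',np.percentile(w[m][:,1],[0,1,98,99,100]))
g=(hsv[...,1]<60)&(w[...,2]>.17)&(w[...,2]<.2)&(abs(w[...,0]-.67)<.02)&(w[...,1]>.08)&(w[...,1]<.13);print('drive y',np.sort(w[g][:,1])[:8].round(4))
o=ctrl.get_obs();print(o['time'],o['position'],np.abs(o['dq']).max(),o['force'],o['grasp_force'])
E
```

```text
tail y -0.08335779268350414
-0.08 0.6687772571801348 0.18398978666504326
-0.07 0.6684686013044164 0.18408484945747478
-0.02 0.6685617289542166 0.1839667076425906
-0.01 0.6684854988971981 0.18437389379946362
scene wood y [-0.085454   -0.08277857  0.08969733  0.09015257  0.11055728]
drive y [0.102  0.1024 0.103  0.1044 0.1062 0.1074 0.1089 0.1091]
9.6 [0.66905174 0.01144884 0.1953208 ] 0.0018780167142481764 [-0.00862726 -0.82632917 -1.25906914] 61.010777950286865
```

Across the line it is within about 1 mm, z is about 0.184–0.185, the gap is about 10 mm and it is still. Handing in.

```bash
python3 -c "
from station import ctrl
print(ctrl.hand_in())"
```

```text
the job is handed in; nothing more can be done
None
```

I handed the job in with the spindle held still and level on the centre line, its fat end about 10 mm short of the drive point and, by my measurements, about 1 mm or less off the line sideways and in height. I saw no sign of contact with the lathe or the other things on the bench, but the hand-in gave no verdict.

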